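# Snug up the drain plug of a bench manifold and open its valve

### The job

The small white manifold on the bench has been drained and is to go back into service. Screw the red wing plug clockwise into the drain port until it is snug, firmly tight but not forced, and then swing the black-handled valve lever from across the pipe to fully in line with the pipe. Leave the things standing around undisturbed.

Things in the scene. Friction and masses are not known exactly. Their poses are not given: they have to be found in the camera images.
- manifold: white block 50 x 180 x 50 mm on an aluminium plate 86 x 200 x 8 mm with two grey feet 30 mm high, bolted down, a brass hose barb at each end. Origin on the bench under its centre; y axis along the pipe from drain port to valve, z up. Block top 88 mm above the bench; drain port at y = -55 mm, valve pivot at y = +55 mm, both at x = 0.
- plug_grip (a point): centre of the red wing of the brass tapered plug, on the plug's vertical turning axis, about 124 mm above the bench. The wing is an upright flat bar 40 mm long (this frame's x axis), 12 mm thick (y) and 32 mm high (16 mm above and below this point); a brass collar 24 mm wide begins 19.5 mm under this point. Clockwise seen from above tightens; the wing sinks 2 mm a turn.
- drain_port (a point): mouth of the drain port on top of the block, under the plug, with the manifold's axes. The plug turns with about 0.05 N m until its taper bites, at an unseen angle 0.8 to 2.6 rad from the start that differs each time; then the moment rises by about 1.5 N m per rad. 0.4 to 0.8 N m is snug; above 0.95 N m the block cracks. Let go, the plug stays where it is, so it can be turned in several grasps.
- valve_pivot (a point): point on the vertical pivot axis of the valve lever, at the lever's underside, 100 mm above the bench; fixed in the manifold and with the manifold's axes.
- valve_grip (a point): middle of the upper part of the upright black cylindrical handle, 18 mm in diameter and 36 mm tall, at the end of the steel valve lever; this point is 14 mm below the handle's top, 22 mm above the lever bar (14 mm wide) and 55 mm from the pivot axis. Takes about 2 to 4 N to push and stays where it is left.
- valve (a joint): angle of the valve lever: 0 = across the pipe, pointing along the manifold's -x axis (closed); grows clockwise seen from above; 1.571 = in line with the pipe, pointing along the manifold's +y axis, against its stop (open).
- jar: small violet jar with a white lid, 48 mm wide and 57 mm tall, a bystander; origin at the centre of its underside
- stopper: red-brown rubber stopper, 36 mm wide and 26 mm high, a bystander; origin at the centre of its underside
- bottle: white plastic reagent bottle with a blue cap, 64 mm wide and 144 mm tall, a bystander; origin at the centre of its underside

How it is judged:
On the way, in this order (a step that is already met when the one before it is completed fails the run):
1. the plug is snug in its port: its taper has bitten and it has been turned on with at least 0.35 N m (value of joint wedge2 above 0.04 rad and value of joint plug above -0.1 rad), for 0.3 s.
2. the valve lever is open, within 0.17 rad of in line with the pipe (value of joint valve above 1.4 rad), for 0.2 s.
At the end, for the whole second after the job is handed in: The plug is snug (tightened with at least 0.35 N m and not turned back by more than 0.1 rad) and the valve lever stands still within 0.17 rad of in line with the pipe (all of step 1 and value of joint valve above 1.4 rad and velocity of joint valve below 0.05 rad/s); the robot touches nothing.
It fails at once if the plug is overtightened, with more than 0.95 N m (value of joint wedge6 above 0.04 rad).
It fails at once if the valve lever is swung while the plug is not snug (value of joint valve above 0.5 rad and not (value of joint wedge2 above 0.04 rad and value of joint plug above -0.1 rad)).
It fails at once if a bystander is moved by more than 20 mm (distance of any of bottle, jar, stopper from where it was at the start of the episode above 0.02 m).
It also fails if it takes over 72 s, if anything falls off the work surface, if the arm or the gripper's body presses on something with over 40 N, if the wrist force passes 120 N, or if a joint passes its speed limit or range.

### The arm

A 7-joint arm with a two-finger parallel gripper is mounted at the origin on the work surface; the furniture and walls round the work are solid. World frame = base frame: x ahead of the robot, y to its left, z up, the work surface at z = 0. Lengths are in m, angles in rad, forces in N, time in s.
With the tool pointing down it reaches from about 0.425 to 0.875 m from the base axis. Payload 4.7 kg.
Tool frame: the origin (TCP) lies midway between the tips of the shut fingers; the grasp point (between the pads) lies 19 mm behind it; z points along the fingers, y is the direction in which the jaws open and shut (so a half turn about z gives the same grasp; the last joint's range is limited). The gripper opens to 85 mm and grips with 20 to 120 N. Pads are 22 mm wide; open, the fingers measure 114 mm over their backs; the gripper's body (76 mm by 85 mm) begins 54 mm behind the grasp point. The pads swing forward as they close: fully open they stand 13 mm farther back than shut.
Start: joints at [1.204, 0.321, -0.07, 1.45, 0.023, 1.371, -0.057], TCP at [0.242, -0.603, 0.193] pointing down, gripper open.
Joint ranges: [-2.86, 2.86], [-0.3, 2.09], [-1.38, 1.24], [0.06, 2.45], [-1.56, 4.7], [0.09, 2.05], [-2.69, 2.69]. Speed limits (rad/s): [2.57, 2.57, 3.14, 3.14, 3.14, 3.14, 3.14].

### API

Orientations are given as a 3x3 rotation matrix whose columns are the frame's x, y, z axes.
In Python, from bench import env gives the robot as it stands.
- The arm moves only by the tool send_rows, never from a script. Its argument "increments" is one flat list of numbers, 6 for each row, row after row: the shift along the tool's x, y, z each as a share of 0.1 m, from -1 to 1, then the turn, a rotation vector about the tool's x, y, z each as a share of 90 degrees, from -1 to 1. In form: [tx, ty, tz, ax, ay, az, tx, ty, tz, ax, ay, az, ...]. A call has 1 to 12 rows; each row is the pose to reach, as a shift and turn from the pose measured when the call began, along the tool's axes at that moment; what a row does not reach only later rows make up. A row lasts 1/8 s, in which the tool goes at most 62.5 mm and 10.7 degrees, less where a joint would pass 70% of its speed; a pose out of reach is approached as far as the arm can. A call with a number of a shift or a turn outside -1 to 1 is refused whole. A call with a gripper value outside its range is refused whole. "jaw" is the closure, from -1 (fully open) to 1 (shut), so that 0 is half open, set as the call begins (left out, the last holds). The fingers move at their own pace and stop on an object; "newtons" is the grip in N (left out, the last holds). Time passes only in rows, so rows that repeat a pose let the fingers close. It gives the time, the measured TCP pose, the force and the opening at its end, in the units of the state.
- env.get_obs(): the state, without advancing time (a new reading comes with each control period).
- env.capture(name): name is "scene" or "top" or "wrist"; returns (picture, depth): 420x560x3 uint8, red, green, blue; 420x560 float32, m along the optical axis (not along the pixel's ray), 0 where there is no reading.
- env.camera_info(name): a dict with "mtx" (3x3 intrinsics, pixels), "dist_coeffs" ([k1, k2, p1, p2, k3] as OpenCV has them; the pictures are not rectified), "position" and "attitude" of the camera in the world. Camera axes: x right, y down, z forward; pixel columns grow to the right and rows downward; lengths in m; the calibration is good to about 2 mm. A picture is of the moment at which its call begins: read the wrist's pose just before it. camera_info takes no time and is no camera call; for the wrist camera it gives the pose at the moment of the call.
- env.job_done(): hands the job in, once; it reports no verdict.
The state is a dict: "t": time; "joints": joint angles; "joint_velocities": joint speeds; "tau": joint torques, N m; "ee_pos": TCP position; "eef_rot": TCP orientation; "contact_force": force on the tool from outside, world axes, zero at the start; "wrist_torque": the same for the moment, N m; "opening": finger opening in m.
Only numpy, scipy, OpenCV 4.12 (cv2) and the standard library are available. Lean on these libraries where they do the work, as an engineer would, in place of code of your own. Each camera call takes 0.05 s, during which the arm holds its last target.

## Working session

There is one attempt and no reset: what is moved stays moved. The work goes in short steps, Python scripts to look and compute and a tool call to move; the robot and the scene stay as the last step left them, time stands still between calls to the robot, and variables do not carry over. Pictures are saved under pics/ and viewed, and the job is handed in when it is done.

Besides the shell and the picture viewer there is one more tool, called after "Call:" by a JSON object that holds its "op" and its "data". send_rows: Moves the arm, as the interface text tells. Its arguments: {"type":"object","properties":{"increments":{"type":"array","items":{"type":"number"}},"jaw":{"type":"number"},"newtons":{"type":"number"}},"required":["increments"]}

```bash
ls; mkdir -p pics
python3 - <<'E'
from bench import env
import cv2, numpy as np
o=env.get_obs()
print(o)
for n in ["scene","top","wrist"]:
    print(n,env.camera_info(n))
for n in ["scene","top"]:
    p,d=env.capture(n)
    cv2.imwrite(f"pics/{n}0.png",p[:,:,::-1]); np.save(f"pics/{n}0.npy",d)
E
```

```text
pics
{'t': 0.0, 'joints': array([ 1.20409443,  0.32179455, -0.0701511 ,  1.45168955,  0.02259885,
        1.37082245, -0.05687694]), 'joint_velocities': array([-5.32168123e-04,  2.66901612e-04, -7.84323529e-04,  9.97290911e-05,
        6.03355212e-04,  1.03037975e-03,  4.59679862e-05]), 'tau': array([ 4.46369665e-05, -4.93574703e+01, -3.82088050e-01, -3.14330685e+01,
        1.30826805e-02,  1.13043271e-02, -5.18497484e-05]), 'ee_pos': array([ 0.241338  , -0.60285886,  0.19153528]), 'eef_rot': array([[ 9.28323481e-01,  3.71772635e-01, -7.88613557e-04],
       [ 3.71773463e-01, -9.28321822e-01,  1.75680440e-03],
       [-7.89553752e-05, -1.92406837e-03, -9.99998146e-01]]), 'contact_force': array([0.11685355, 0.93444254, 0.07576199]), 'wrist_torque': array([-0.01315182,  0.01531059,  0.02957992]), 'opening': 0.08549764004621976}
scene {'mtx': array([[511.20762255,   0.        , 274.08558085],
       [  0.        , 511.20762255, 205.72055826],
       [  0.        ,   0.        ,   1.        ]]), 'dist_coeffs': array([-0.10998492,  0.        ,  0.        ,  0.        ,  0.        ]), 'po
[... 454 characters left out ...]
   ]), 'position': array([ 0.27785105, -0.00936759,  1.08435891]), 'attitude': array([[ 0.00150364, -0.99072792,  0.13585262],
       [-0.99999692, -0.00175822, -0.00175404],
       [ 0.00197663, -0.13584956, -0.9907275 ]])}
wrist {'mtx': array([[322.48775642,   0.        , 282.97460773],
       [  0.        , 322.48775642, 207.66096847],
       [  0.        ,   0.        ,   1.        ]]), 'dist_coeffs': array([-0.06951778,  0.        ,  0.        ,  0.        ,  0.        ]), 'position': array([ 0.31043921, -0.57580404,  0.37291512]), 'attitude': array([[ 0.37146701, -0.88858664, -0.26912088],
       [-0.92844457, -0.35605499, -0.10590342],
       [-0.00171747,  0.28920345, -0.95726612]])}
```

View pics/scene0.png

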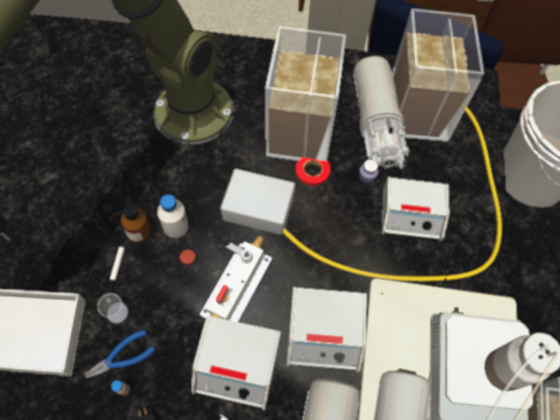

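View pics/top0.png

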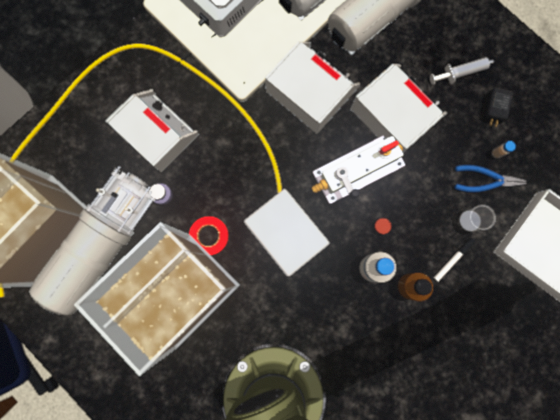

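Run:
```python
import cv2, numpy as np
a=cv2.imread("pics/scene0.png")[225:325,180:290]; b=cv2.imread("pics/top0.png")[125:215,300:415]
cv2.imwrite("pics/zs.png",cv2.resize(a,None,fx=6,fy=6,interpolation=cv2.INTER_CUBIC)); cv2.imwrite("pics/zt.png",cv2.resize(b,None,fx=6,fy=6,interpolation=cv2.INTER_CUBIC))
```

```text
(no output)
```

View pics/zs.png

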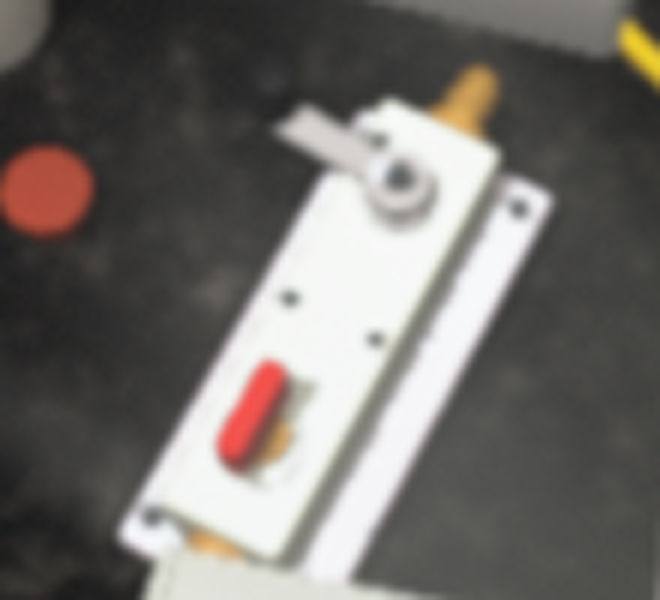

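View pics/zt.png

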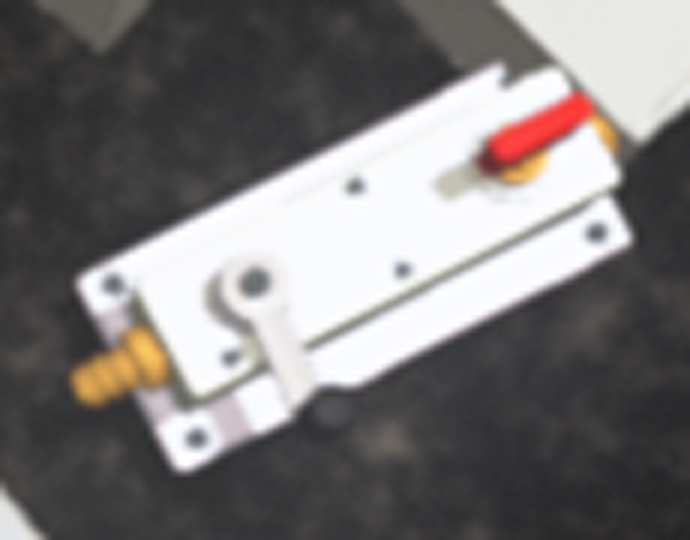

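```bash
cat > h.py <<'E'
import cv2, numpy as np
from bench import env
def und(px,ci): 
    px=np.asarray(px,float).reshape(-1,1,2)
    q=cv2.undistortPoints(px,ci["mtx"],ci["dist_coeffs"]).reshape(-1,2)
    return np.c_[q,np.ones(len(q))]
def plane(px,ci,z):
    r=und(px,ci)@ci["attitude"].T; c=ci["position"]
    return c+r*((z-c[2])/r[:,2])[:,None]
def pts(px,d,ci):
    px=np.asarray(px); dd=d[px[:,1],px[:,0]]
    return ci["position"]+(und(px,ci)*dd[:,None])@ci["attitude"].T, dd>0
def proj(P,ci):
    P=np.atleast_2d(P); R=ci["attitude"].T
    return cv2.projectPoints(P,cv2.Rodrigues(R)[0],-R@ci["position"],ci["mtx"],ci["dist_coeffs"])[0].reshape(-1,2)
def tri(pa,ca,pb,cb):
    A=[];b=[]
    for p,c in((pa,ca),(pb,cb)):
        r=(und([p],c)@c["attitude"].T)[0]; r/=np.linalg.norm(r); M=np.eye(3)-np.outer(r,r); A.append(M); b.append(M@c["position"])
    x=np.linalg.solve(sum(A),sum(b)); return x,[np.linalg.norm(A[i]@x-b[i])for i in(0,1)]
E
python3 - <<'E'
from h import *
roi={"scene":(205,275,240,320),"top":(370,135,405,165)}
C={n:env.camera_info(n) for n in roi}
cen={}
for n,(u0,v0,u1,v1) in roi.items():
    im=cv2.imread(f"pics/{n}0.png"); d=np.load(f"pics/{n}0.npy")
    hsv=cv2.cvtColor(im,cv2.COLOR_BGR2HSV)
    m=(((hsv[...,0]<8)|(hsv[...,0]>172))&(hsv[...,1]>130)&(hsv[...,2]>90))
    k=np.zeros_like(m);k[v0:v1,u0:u1]=1;m&=k.astype(bool)
    v,u=np.nonzero(m);px=np.c_[u,v]
    r=cv2.minAreaRect(px.astype(np.float32)); P,ok=pts(px,d,C[n]); P=P[ok]
    cen[n]=px.mean(0)
    print(n,len(px),r,cen[n],"z",np.percentile(P[:,2],[5,50,95]))
    T=P[P[:,2]>0.132]; 
    if len(T)>5:
        q=T[:,:2];c=q.mean(0);w,V=np.linalg.eigh(np.cov(q.T)); print("top pts",len(T),c,T[:,2].mean(),V[:,1],np.degrees(np.arctan2(V[1,1],V[0,1])), np.ptp((q-c)@V[:,1]))
print(tri(cen["scene"],C["scene"],cen["top"],C["top"]))
# pivot & screws & handle from zoom coordinates
sc=lambda x,y:(180+x/6-.4,225+y/6-.4); tp=lambda x,y:(300+x/6-.4,125+y/6-.4)
for nm,a,b in [("pivot",(402,178),(256,282)),("screwA",(290,298),(403,270)),("screwB",(375,339),(355,186)),("plateA",(153,515),(597,232)),("plateB",(518,207),(113,285)),("handle?",(320,115),(330,408))]:
    print(nm,tri(sc(*a),C["scene"],tp(*b),C["top"]))
d=np.load("pics/top0.npy")
for p in [(340,200),(355,194),(358,193),(405,100),(400,120),(290,230),(325,80),(390,265),(420,130)]:
    print(p,pts(np.array([p]),d,C["top"])[0])
E
```

```text
scene 77 ((221.62310791015625, 293.28460693359375), (4.589284420013428, 16.99275779724121), 29.744882583618164) [221.55844156 293.4025974 ] z [0.13463387 0.13956469 0.14299688]
top pts 76 [ 0.54809019 -0.24751407] 0.13950290058856954 [-0.46509049  0.88526315] 117.7160783380183 0.035514833731416645
top 98 ((389.058837890625, 146.26466369628906), (5.65945291519165, 19.722335815429688), 59.03623962402344) [389.02040816 146.57142857] z [0.13166108 0.13918929 0.14175951]
top pts 92 [ 0.5403615  -0.24457533] 0.1392455748495064 [-0.48013767  0.87719315] 118.69439380167404 0.037871093120608525
(array([ 0.54378707, -0.24656947,  0.1264652 ]), [np.float64(0.0005963919113296746), np.float64(0.0005963919113297319)])
pivot (array([ 0.49365525, -0.14795739,  0.10612296]), [np.float64(0.0011145943139926056), np.float64(0.001114594313992589)])
screwA (array([ 0.50237159, -0.20573165,  0.08611895]), [np.float64(0.00056026796082955), np.float64(0.0005602679608296071)])
screwB (array([ 0.53435802, -0.18873212,  0.08565827]), [np.float64(0.0005783280670800605), np.float64(0.0005783280670801605)])
plateA (array([ 0.52852198, -0.29082667,  0.03743624]), [np.float64(0.0007015854277882164), np.float64(0.0007015854277881982)])
plateB (array([ 0.50734251, -0.10310156,  0.03617467]), [np.float64(0.0002628444808555372), np.float64(0.00026284448085561534)])
handle? (array([ 0.4510462 , -0.16623315,  0.10983423]), [np.float64(0.009303823275714941), np.float64(0.009303823275714853)])
(340, 200) [[ 0.4477462  -0.15802444 -0.00409658]]
(355, 194) [[ 0.43734357 -0.16919503  0.14372778]]
(358, 193) [[ 0.43906195 -0.17505875  0.14604892]]
(405, 100) [[ 0.66304551 -0.29635203  0.08596193]]
(400, 120) [[ 0.61648188 -0.28382054  0.08512267]]
(290, 230) [[ 0.36829888 -0.03579868  0.073885  ]]
(325, 80) [[ 0.71072893 -0.11591337  0.08540672]]
(390, 265) [[ 0.29112383 -0.23738166  0.14262569]]
(420, 130) [[ 0.59213058 -0.32676641  0.08851846]]
```

Call:
{"op": "send_rows", "data": {"increments": [0.42, -0.22, 0, 0, 0, 0, 0.83, -0.44, 0, 0, 0, 0, 0.83, -0.44, 0, 0, 0, 0], "jaw": -1, "newtons": 100}}

```text
t: 0.48
ee_pos: [0.3064, -0.5273, 0.1915]
eef_rot: [[0.925, 0.379, 0.001], [0.379, -0.925, 0.004], [0.002, -0.003, -1.0]]
contact_force: [0.1, -0.2, -0.1]
opening: 0.0856
```

Call:
{"op": "send_rows", "data": {"increments": [0.42, -0.22, 0, 0, 0, 0, 0.83, -0.44, 0, 0, 0, 0, 0.83, -0.44, 0, 0, 0, 0]}}

```text
t: 0.85
ee_pos: [0.3699, -0.4516, 0.1918]
eef_rot: [[0.923, 0.386, 0.002], [0.386, -0.923, 0.005], [0.004, -0.004, -1.0]]
contact_force: [0.5, -0.8, 0.3]
opening: 0.0852
```

Call:
{"op": "send_rows", "data": {"increments": [0.42, -0.22, 0, 0, 0, 0, 0.83, -0.44, 0, 0, 0, 0, 0.83, -0.44, 0, 0, 0, 0]}}

```text
t: 1.23
ee_pos: [0.432, -0.376, 0.1922]
eef_rot: [[0.92, 0.391, 0.003], [0.391, -0.92, 0.007], [0.005, -0.005, -1.0]]
contact_force: [0.7, -1.6, 0.3]
opening: 0.0853
```

Call:
{"op": "send_rows", "data": {"increments": [0.42, -0.22, 0, 0, 0, 0, 0.83, -0.44, 0, 0, 0, 0, 0.83, -0.44, 0, 0, 0, 0]}}

```text
t: 1.6
ee_pos: [0.493, -0.3005, 0.1927]
eef_rot: [[0.918, 0.396, 0.004], [0.396, -0.918, 0.008], [0.006, -0.006, -1.0]]
contact_force: [-0.1, -1.1, 0.7]
opening: 0.0852
```

Call:
{"op": "send_rows", "data": {"increments": [0.4, -0.2, 0, 0, 0, -0.1, 0.68, -0.29, 0, 0, 0, -0.2, 0.68, -0.29, 0, 0, 0, -0.3, 0.68, -0.29, 0, 0, 0, -0.4, 0.68, -0.29, 0, 0, 0, -0.5, 0.68, -0.29, 0, 0, 0, -0.6, 0.68, -0.29, 0, 0, 0, -0.7, 0.68, -0.29, 0, 0, 0, -0.8, 0.68, -0.29, 0, 0, 0, -0.9, 0.68, -0.29, 0, 0, 0, -1, 0.68, -0.29, 0, 0, 0, -1, 0.68, -0.29, 0, 0, 0, -1]}}

```text
t: 3.1
ee_pos: [0.5433, -0.2486, 0.1931]
eef_rot: [[-0.392, 0.92, 0.003], [0.92, 0.392, 0.007], [0.006, 0.006, -1.0]]
contact_force: [0.3, -0.7, -0.3]
opening: 0.0853
```

Run:
```python
from h import *
o=env.get_obs();print(o["joints"],o["ee_pos"],o["eef_rot"],o["wrist_torque"])
ci=env.camera_info("wrist");p,d=env.capture("wrist");cv2.imwrite("pics/w1.png",p[:,:,::-1]);np.save("pics/w1.npy",d)
print(proj([[.5438,-.2466,.14],[.4937,-.148,.1]],ci)); np.savez("pics/w1ci.npz",**ci)
```

```text
[ 0.8371744   0.24936609 -0.52962796  1.57187346  0.11975468  1.35432098
  0.69789886] [ 0.54327461 -0.24857681  0.19307782] [[-0.3917568   0.92006363  0.0030851 ]
 [ 0.92005138  0.39172655  0.00746767]
 [ 0.00566221  0.00576396 -0.99996736]] [-0.01497746 -0.01779395 -0.01047479]
[[283.45818139 209.32077365]
 [273.71818637  61.73356337]]
```

View pics/w1.png

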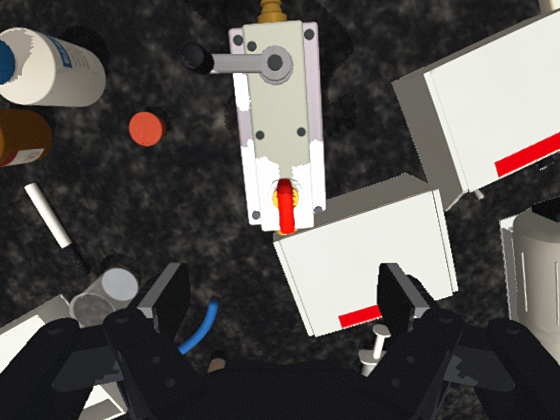

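Run:
```python
from h import *
ci=dict(np.load("pics/w1ci.npz"));im=cv2.imread("pics/w1.png");d=np.load("pics/w1.npy")
h=cv2.cvtColor(im,cv2.COLOR_BGR2HSV)
m=(((h[...,0]<8)|(h[...,0]>172))&(h[...,1]>150)&(h[...,2]>90));m[:170]=0;m[245:]=0;m[:,:265]=0;m[:,310:]=0
v,u=np.nonzero(m);px=np.c_[u,v];P,ok=pts(px,d,ci);P=P[ok]
print(len(P),np.percentile(P[:,2],[2,25,50,75,98]))
T=P[P[:,2]>.136];q=T[:,:2]
r=cv2.minAreaRect((q*1000).astype(np.float32));print(len(T),r,cv2.boxPoints(r))
w,V=np.linalg.eigh(np.cov(q.T));print(q.mean(0),np.degrees(np.arctan2(V[1,1],V[0,1])))
cv2.imwrite("pics/w1z.png",cv2.resize(im[20:250,170:340],None,fx=3.4,fy=2.6*1.3,interpolation=cv2.INTER_CUBIC)[:600*2])
m2=cv2.inRange(h,(0,0,0),(180,255,50));
# lever hub and lever end
print(plane([(275,64)],ci,.106), plane([(196,58)],ci,.142))
for a,b in [((260,135),(301,132))]: print(plane([a,b],ci,.088))
```

```text
753 [0.12098541 0.13898286 0.13995936 0.1405118  0.14166763]
685 ((545.5914306640625, -246.28567504882812), (11.191450119018555, 39.43275833129883), 27.9250431060791) [[ 531.41376 -231.48563]
 [ 549.8808  -266.32687]
 [ 559.7691  -261.08572]
 [ 541.30206 -226.24448]]
[ 0.54490061 -0.24522608] 117.78844559247274
[[ 0.49571426 -0.1498927   0.106     ]] [[ 0.44758747 -0.171105    0.142     ]]
[[ 0.50489841 -0.20655592  0.088     ]
 [ 0.53679475 -0.19020823  0.088     ]]
```

Call:
{"op": "send_rows", "data": {"increments": [0.02, 0.03, 0.2, 0.004, -0.004, -0.054, 0.02, 0.03, 0.5, 0.004, -0.004, -0.054, 0.02, 0.03, 0.75, 0.004, -0.004, -0.054, 0.02, 0.03, 0.85, 0.004, -0.004, -0.054, 0.02, 0.03, 0.85, 0.004, -0.004, -0.054]}}

```text
t: 3.78
ee_pos: [0.5454, -0.2445, 0.1079]
eef_rot: [[-0.469, 0.883, -0.001], [0.883, 0.469, -0.0], [-0.0, -0.001, -1.0]]
contact_force: [0.0, -0.7, 0.3]
opening: 0.0853
```

Run:
```python
from h import *
o=env.get_obs();print(o)
ci=env.camera_info("wrist");p,d=env.capture("wrist");cv2.imwrite("pics/w2.png",p[:,:,::-1])
```

```text
{'t': 3.775, 'joints': array([ 0.8238854 ,  0.31126669, -0.53352995,  1.67773348,  0.16860634,
        1.19888596,  0.73768741]), 'joint_velocities': array([ 0.00207235, -0.01682827, -0.00688569, -0.02471351, -0.00412626,
        0.00528273,  0.00404598]), 'tau': array([-2.31799262e-02, -4.21292174e+01, -4.58763555e+00, -2.87796253e+01,
        2.81509658e-02, -3.97733704e-02, -1.97916047e-02]), 'ee_pos': array([ 0.54543696, -0.24445972,  0.1078799 ]), 'eef_rot': array([[-4.68745456e-01,  8.83333113e-01, -5.55912595e-04],
       [ 8.83333279e-01,  4.68745271e-01, -4.35189797e-04],
       [-1.23836159e-04, -6.95049335e-04, -9.99999751e-01]]), 'contact_force': array([ 0.03123776, -0.6959465 ,  0.33465103]), 'wrist_torque': array([ 0.01142369, -0.00905504, -0.00353616]), 'opening': 0.08526166814574496}
```

View pics/w2.png

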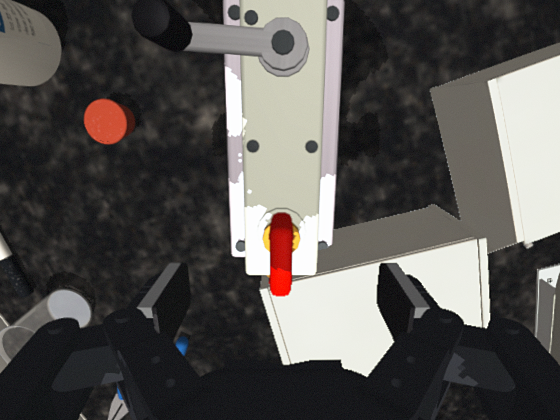

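Call:
{"op": "send_rows", "data": {"increments": [-0.01, 0, 0, 0, 0, 0, -0.01, 0, 0, 0, 0, 0, -0.01, 0, 0, 0, 0, 0, -0.01, 0, 0, 0, 0, 0, -0.01, 0, 0, 0, 0, 0, -0.01, 0, 0, 0, 0, 0, -0.01, 0, 0, 0, 0, 0, -0.01, 0, 0, 0, 0, 0], "jaw": 1, "newtons": 100}}

```text
t: 4.82
ee_pos: [0.5466, -0.2455, 0.1088]
eef_rot: [[-0.469, 0.883, 0.001], [0.883, 0.469, -0.001], [-0.001, 0.0, -1.0]]
contact_force: [0.6, -0.2, 0.6]
opening: 0.0001
```

```bash
cat > s.py <<'E'
from h import *
import sys
o=env.get_obs();R=o["eef_rot"]
print(o["t"],"p",o["ee_pos"].round(4),"yaw_y",round(float(np.degrees(np.arctan2(R[1,1],R[0,1]))),2),"z",R[:,2].round(4),"F",o["contact_force"].round(1),"M",o["wrist_torque"].round(3),"tau7",round(float(o["tau"][6]),3),"q",o["joints"].round(2),"op",o["opening"])
E
python3 s.py
```

```text
4.825 p [ 0.5466 -0.2455  0.1088] yaw_y 27.96 z [ 0.001  -0.0011 -1.    ] F [ 0.6 -0.2  0.6] M [0.011 0.063 0.001] tau7 -0.0 q [ 0.82  0.31 -0.53  1.67  0.17  1.2   0.74] op 5.40844371636846e-05
```

Run:
```python
from h import *
for n in ["wrist","top","scene"]:
    p,d=env.capture(n);cv2.imwrite(f"pics/{n}3.png",p[:,:,::-1]);np.save(f"pics/{n}3.npy",d)
a=cv2.imread("pics/top3.png")[90:210,300:440]
b=cv2.imread("pics/scene3.png")[230:350,160:300]
cv2.imwrite("pics/z3.png",cv2.resize(np.hstack([a,b]),None,fx=2.85,fy=2.85,interpolation=cv2.INTER_CUBIC))
```

```text
(no output)
```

View pics/wrist3.png

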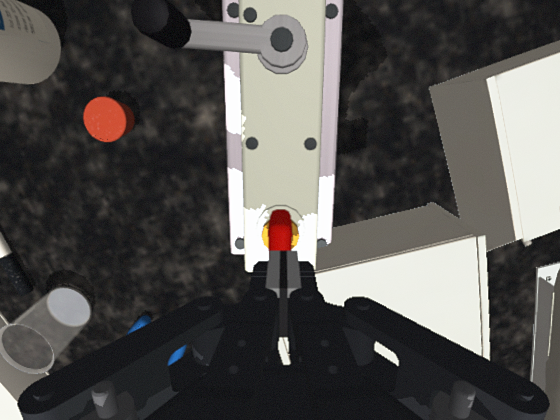

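View pics/z3.png

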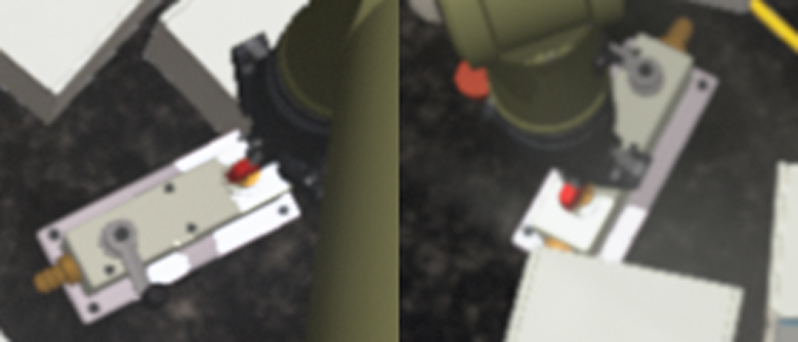

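Run:
```python
from h import *
im=cv2.imread("pics/wrist3.png")
cv2.imwrite("pics/z4.png",cv2.resize(im[195:375,200:370],None,fx=3.3,fy=3.3,interpolation=cv2.INTER_CUBIC))
ci=env.camera_info("wrist");d=np.load("pics/wrist3.npy")
o=env.get_obs();R=o["eef_rot"];print(o["opening"])
for v in range(205,300,8):
  P,_=pts(np.array([(u,v) for u in range(262,306,6)]),d,ci); q=(P-o["ee_pos"])@R*1000
  print(v,[tuple(x.round().astype(int)) for x in q])
```

```text
-0.00039913307391623644
205 [(np.int64(14), np.int64(-13), np.int64(20)), (np.int64(14), np.int64(-9), np.int64(20)), (np.int64(14), np.int64(-5), np.int64(20)), (np.int64(15), np.int64(-1), np.int64(18)), (np.int64(15), np.int64(3), np.int64(19)), (np.int64(14), np.int64(6), np.int64(20)), (np.int64(14), np.int64(10), np.int64(20)), (np.int64(14), np.int64(14), np.int64(21))]
213 [(np.int64(10), np.int64(-13), np.int64(16)), (np.int64(10), np.int64(-9), np.int64(17)), (np.int64(19), np.int64(-4), np.int64(-11)), (np.int64(19), np.int64(-1), np.int64(-12)), (np.int64(19), np.int64(2), np.int64(-10)), (np.int64(10), np.int64(6), np.int64(16)), (np.int64(10), np.int64(10), np.int64(17)), (np.int64(9), np.int64(14), np.int64(20))]
221 [(np.int64(5), np.int64(-13), np.int64(16)), (np.int64(9), np.int64(-9), np.int64(5)), (np.int64(19), np.int64(-4), np.int64(-25)), (np.int64(19), np.int64(-1), np.int64(-26)), (np.int64(18), np.int64(2), np.int64(-23)), (np.int64(8), np.int64(6), np.int64(6)), (np.int64(5), np.int64(10), np.int64(16)), (np.int64(73), np.int64(1), np.int64(-181))]
229 [(np
[... 2520 characters left out ...]
, np.int64(-8), np.int64(-67)), (np.int64(11), np.int64(-5), np.int64(-75)), (np.int64(10), np.int64(-3), np.int64(-74)), (np.int64(11), np.int64(-1), np.int64(-75)), (np.int64(11), np.int64(2), np.int64(-74)), (np.int64(11), np.int64(4), np.int64(-75)), (np.int64(11), np.int64(6), np.int64(-75)), (np.int64(7), np.int64(9), np.int64(-68))]
293 [(np.int64(13), np.int64(-7), np.int64(-83)), (np.int64(11), np.int64(-5), np.int64(-81)), (np.int64(12), np.int64(-3), np.int64(-81)), (np.int64(8), np.int64(-1), np.int64(-76)), (np.int64(8), np.int64(2), np.int64(-75)), (np.int64(11), np.int64(4), np.int64(-81)), (np.int64(12), np.int64(6), np.int64(-82)), (np.int64(13), np.int64(8), np.int64(-83))]
```

View pics/z4.png

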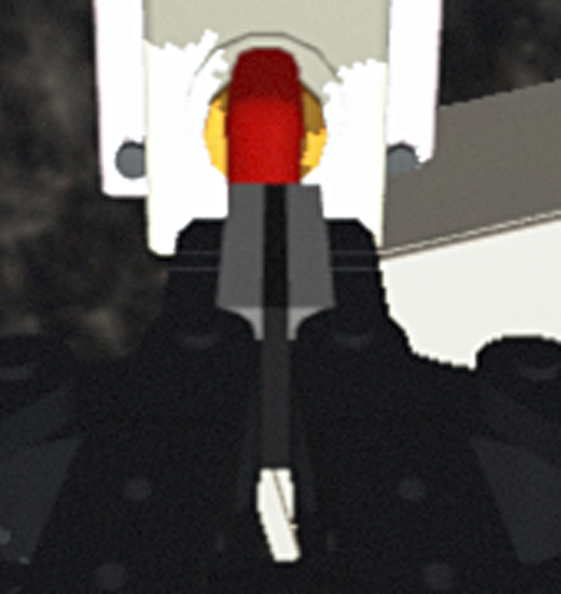

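Run:
```python
from h import *
ci=env.camera_info("wrist");o=env.get_obs();R=o["eef_rot"]
for z in (0,-.019,-.045,-.065): print(z,proj([o["ee_pos"]+R@np.array([.011,y,z]) for y in(-.006,.006)],ci).round(0).tolist())
d=np.load("pics/scene3.npy");c=env.camera_info("scene")
# tip check from scene: lowest points of gripper near TCP axis
v,u=np.mgrid[230:350,160:300];px=np.c_[u.ravel(),v.ravel()];P,ok=pts(px,d,c);P=P[ok]
q=(P-o["ee_pos"])@R*1000
m=(abs(q[:,1])<25)&(abs(q[:,0])<25)&(q[:,2]<15)&(q[:,2]>-110)
for zz in range(-110,15,8):
  k=m&(q[:,2]>=zz)&(q[:,2]<zz+8);print(zz,k.sum(),q[k][:,:2].mean(0).round() if k.any() else '')
```

```text
0 [[272.0, 220.0], [292.0, 220.0]]
-0.019 [[271.0, 231.0], [293.0, 231.0]]
-0.045 [[269.0, 252.0], [295.0, 252.0]]
-0.065 [[267.0, 272.0], [297.0, 272.0]]
-110 5 [-12.  14.]
-102 8 [-6. 21.]
-94 17 [-6. 18.]
-86 6 [-10.  15.]
-78 6 [-11.   1.]
-70 9 [-8.  7.]
-62 10 [-9.  4.]
-54 14 [-9.  4.]
-46 2 [-9.  7.]
-38 17 [-14.  -1.]
-30 21 [-14.  -0.]
-22 12 [-13.   2.]
-14 15 [-14.   3.]
-6 9 [-3.  5.]
2 20 [-1.  7.]
10 8 [-5.  7.]
```

Call:
{"op": "send_rows", "data": {"increments": [0, 0, 0, 0, 0, 0, 0, 0, 0, 0, 0, 0, 0, 0, 0, 0, 0, 0, 0, 0, 0, 0, 0, 0, 0, 0, 0, 0, 0, 0, 0, 0, 0, 0, 0, 0, 0, 0, 0, 0, 0, 0, 0, 0, 0.1, 0, 0, 0, 0, 0, 0.2, 0, 0, 0, 0, 0, 0.2, 0, 0, 0], "jaw": -1}}

```text
t: 6.22
ee_pos: [0.5455, -0.2451, 0.0872]
eef_rot: [[-0.469, 0.883, -0.001], [0.883, 0.469, 0.0], [0.001, -0.001, -1.0]]
contact_force: [-0.6, 0.1, -0.3]
opening: 0.0854
```

```bash
python3 s.py
python3 - <<'E'
from h import *
p,d=env.capture("wrist");cv2.imwrite("pics/w5.png",p[:,:,::-1])
E
```

```text
6.225 p [ 0.5455 -0.2451  0.0872] yaw_y 27.97 z [-1.5e-03  2.0e-04 -1.0e+00] F [-0.6  0.1 -0.3] M [-0.005  0.047 -0.008] tau7 -0.015 q [ 0.82  0.33 -0.53  1.7   0.18  1.16  0.73] op 0.08541649389691035
```

View pics/w5.png

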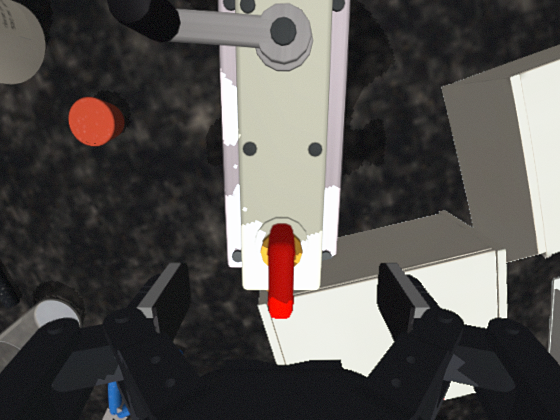

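Call:
{"op": "send_rows", "data": {"increments": [-0.01, -0.005, 0.12, 0, 0, 0, -0.01, -0.005, 0.24, 0, 0, 0, -0.01, -0.005, 0.24, 0, 0, 0]}}

```text
t: 6.65
ee_pos: [0.5449, -0.246, 0.0622]
eef_rot: [[-0.469, 0.883, -0.003], [0.883, 0.469, 0.001], [0.002, -0.002, -1.0]]
contact_force: [-0.4, 0.3, 0.6]
opening: 0.0855
```

Call:
{"op": "send_rows", "data": {"increments": [0, 0, 0, 0, 0, 0, 0, 0, 0, 0, 0, 0, 0, 0, 0, 0, 0, 0, 0, 0, 0, 0, 0, 0, 0, 0, 0, 0, 0, 0, 0, 0, 0, 0, 0, 0, 0, 0, 0, 0, 0, 0, 0, 0, 0, 0, 0, 0], "jaw": 1, "newtons": 100}}

```text
t: 7.65
ee_pos: [0.5451, -0.2463, 0.0629]
eef_rot: [[-0.469, 0.883, -0.003], [0.883, 0.469, 0.0], [0.002, -0.002, -1.0]]
contact_force: [-2.8, 0.6, 6.5]
opening: 0.0171
```

```bash
python3 s.py
python3 - <<'E'
from h import *
p,d=env.capture("wrist");cv2.imwrite("pics/w6.png",p[:,:,::-1])
E
```

```text
7.65 p [ 0.5451 -0.2463  0.0629] yaw_y 27.96 z [-2.6e-03  4.0e-04 -1.0e+00] F [-2.8  0.6  6.5] M [-0.014  0.472  0.033] tau7 -0.004 q [ 0.82  0.36 -0.52  1.72  0.2   1.12  0.72] op 0.0170946886736907
```

View pics/w6.png

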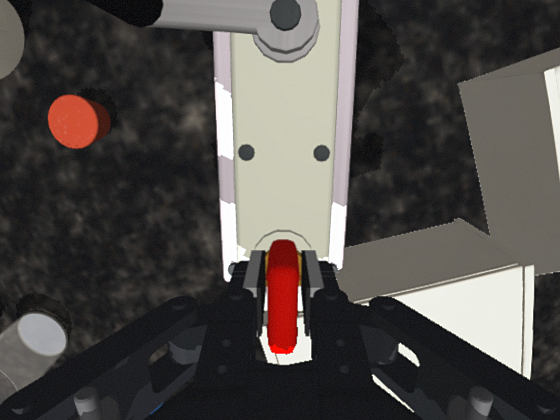

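Call:
{"op": "send_rows", "data": {"increments": [0, 0, -0.02, 0, 0, 0, 0, 0, -0.02, 0, 0, 0, 0, 0, -0.02, 0, 0, 0]}}

```text
t: 8.07
ee_pos: [0.5446, -0.246, 0.0638]
eef_rot: [[-0.469, 0.883, -0.004], [0.883, 0.469, 0.001], [0.003, -0.002, -1.0]]
contact_force: [2.1, -0.7, -7.2]
opening: 0.0168
```

```bash
python3 s.py
python3 - <<'E'
from h import *
ci=env.camera_info("wrist");o=env.get_obs();R=o["eef_rot"]
im,d=env.capture("wrist");im=im[:,:,::-1]
cv2.imwrite("pics/z7.png",cv2.resize(im[225:375,210:360],None,fx=4,fy=4,interpolation=cv2.INTER_CUBIC))
for v in range(230,330,8):
  P,_=pts(np.array([(u,v) for u in range(240,330,6)]),d,ci); q=(P-o["ee_pos"])@R*1000
  print(v,*['%d,%d,%d'%tuple(x) for x in q],sep='  ')
E
```

```text
8.075 p [ 0.5446 -0.246   0.0638] yaw_y 27.96 z [-0.0035  0.0013 -1.    ] F [ 2.1 -0.7 -7.2] M [-0.157 -0.529 -0.045] tau7 0.004 q [ 0.82  0.36 -0.52  1.72  0.19  1.12  0.72] op 0.01678312095977752
230  13,-21,-23  13,-18,-24  13,-15,-24  13,-12,-23  13,-9,-24  13,-6,-23  14,-3,-26  14,0,-25  14,3,-25  13,6,-24  13,9,-24  13,12,-24  13,15,-24  13,18,-24  13,21,-23
238  9,-22,-24  9,-18,-25  9,-15,-24  9,-12,-24  10,-9,-27  10,-6,-27  10,-3,-28  10,0,-27  11,3,-28  11,6,-28  11,9,-28  8,12,-23  9,15,-24  9,18,-24  9,21,-24
246  4,-22,-24  4,-18,-24  5,-15,-24  6,-12,-27  6,-9,-27  15,-5,-49  18,-2,-56  19,0,-57  18,2,-55  17,5,-53  6,9,-28  6,12,-28  4,15,-23  5,18,-25  4,22,-24
254  0,-22,-23  0,-19,-23  11,-13,-48  10,-10,-46  10,-8,-46  16,-4,-59  18,-2,-62  19,0,-65  18,2,-64  17,4,-62  7,8,-39  11,10,-47  10,13,-46  0,19,-24  0,22,-24
262  6,-19,-47  7,-16,-47  10,-12,-55  10,-10,-55  10,-7,-55  16,-4,-66  18,-2,-70  19,0,-72  19,2,-72  17,4,-69  3,8,-40  10,10,-54  11,12,-55  6,16,-46  6,19,-46
270  7,-18,-55  6,-15,-55  10,-12,-62  10,-9,-62  7,-7,-56  16,-4,-73  17,-2,-75  17,
[... 528 characters left out ...]
,9,-74  7,11,-76  12,12,-82  13,14,-85
302  11,-13,-87  11,-11,-86  11,-9,-86  5,-8,-77  73,0,-181  3,-4,-75  4,-2,-76  5,0,-77  5,2,-77  4,4,-75  -29,10,-24  4,9,-76  6,11,-79  11,12,-87  12,14,-88
310  11,-13,-91  11,-11,-90  11,-9,-91  0,-8,-76  -9,-7,-60  0,-4,-75  1,-2,-76  1,0,-77  1,2,-76  1,4,-76  -41,10,-14  1,9,-76  6,10,-84  11,11,-92  11,13,-91
318  12,-12,-96  12,-10,-96  11,-9,-95  -2,-9,-76  -47,-11,-14  -3,-4,-75  -1,-2,-77  -1,0,-77  -2,2,-76  73,0,-181  -43,10,-20  -2,9,-76  3,10,-84  11,11,-95  11,13,-96
326  16,-11,-106  15,-9,-105  10,-8,-98  -6,-9,-75  -47,-10,-22  -6,-4,-75  -5,-2,-76  -6,0,-76  -4,2,-77  -6,4,-76  -48,10,-21  -6,9,-76  0,10,-84  16,10,-106  16,11,-106
```

View pics/z7.png

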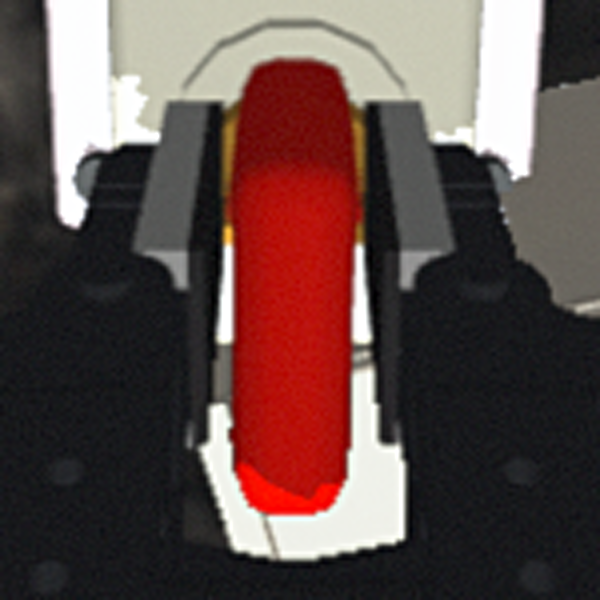

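Call:
{"op": "send_rows", "data": {"increments": [0, 0, 0, 0, 0, 0, 0, 0, 0, 0, 0, 0, 0, 0, 0, 0, 0, 0, 0, 0, -0.08, 0, 0, 0, 0, 0, -0.08, 0, 0, 0], "jaw": 0.2}}

```text
t: 8.75
ee_pos: [0.5455, -0.2463, 0.0731]
eef_rot: [[-0.469, 0.883, -0.002], [0.883, 0.469, 0.0], [0.001, -0.001, -1.0]]
contact_force: [0.6, 0.3, -0.3]
opening: 0.034
```

Call:
{"op": "send_rows", "data": {"increments": [0, 0, 0, 0, 0, 0, 0, 0, 0, 0, 0, 0, 0, 0, 0, 0, 0, 0, 0, 0, 0, 0, 0, 0, 0, 0, 0, 0, 0, 0, 0, 0, 0, 0, 0, 0], "jaw": 1, "newtons": 100}}

```text
t: 9.5
ee_pos: [0.5455, -0.2466, 0.0735]
eef_rot: [[-0.469, 0.883, -0.002], [0.883, 0.469, -0.0], [0.001, -0.001, -1.0]]
contact_force: [-1.8, -1.4, 4.9]
opening: 0.0104
```

```bash
python3 s.py
python3 - <<'E'
from h import *
im,d=env.capture("wrist");im=im[:,:,::-1]
cv2.imwrite("pics/z8.png",cv2.resize(im[225:375,210:360],None,fx=4,fy=4,interpolation=cv2.INTER_CUBIC))
E
```

```text
9.5 p [ 0.5455 -0.2466  0.0735] yaw_y 27.95 z [-1.6e-03 -2.0e-04 -1.0e+00] F [-1.8 -1.4  4.9] M [-0.037  0.482 -0.105] tau7 0.044 q [ 0.82  0.35 -0.53  1.71  0.19  1.14  0.73] op 0.010415255639341514
```

View pics/z8.png

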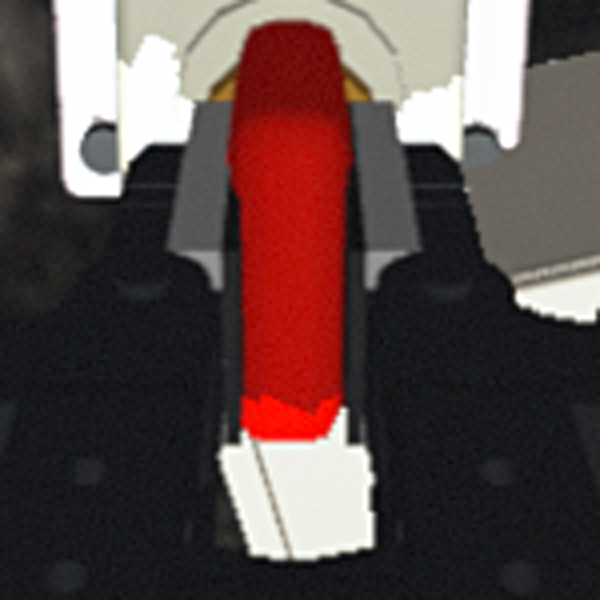

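Call:
{"op": "send_rows", "data": {"increments": [0, 0, 0, 0, 0, 0.05, 0, 0, 0, 0, 0, 0.12, 0, 0, 0, 0, 0, 0.19, 0, 0, 0, 0, 0, 0.26, 0, 0, 0, 0, 0, 0.33, 0, 0, 0, 0, 0, 0.4, 0, 0, 0, 0, 0, 0.44, 0, 0, 0, 0, 0, 0.44]}}

```text
t: 10.55
ee_pos: [0.5456, -0.2467, 0.0734]
eef_rot: [[0.201, 0.98, -0.002], [0.98, -0.201, -0.0], [-0.001, -0.001, -1.0]]
contact_force: [-1.3, 0.4, 3.4]
opening: 0.0104
```

```bash
python3 s.py
```

```text
10.55 p [ 0.5456 -0.2467  0.0734] yaw_y -11.6 z [-1.5e-03 -4.0e-04 -1.0e+00] F [-1.3  0.4  3.4] M [-0.133  0.186  0.022] tau7 -0.198 q [ 0.73  0.33 -0.42  1.71  0.15  1.13  0.07] op 0.010375060009343804
```

Call:
{"op": "send_rows", "data": {"increments": [0, 0, 0, 0, 0, 0.06, 0, 0, 0, 0, 0, 0.12, 0, 0, 0, 0, 0, 0.12]}}

```text
t: 10.92
ee_pos: [0.5456, -0.2468, 0.0733]
eef_rot: [[0.379, 0.925, -0.001], [0.925, -0.379, -0.001], [-0.001, -0.001, -1.0]]
contact_force: [-0.5, -0.2, 2.6]
opening: 0.0103
```

```bash
python3 s.py
```

```text
10.925 p [ 0.5456 -0.2468  0.0733] yaw_y -22.29 z [-1.5e-03 -6.0e-04 -1.0e+00] F [-0.5 -0.2  2.6] M [-0.149  0.245  0.014] tau7 -0.268 q [ 0.71  0.33 -0.39  1.71  0.14  1.13 -0.11] op 0.01028050469529593
```

Call:
{"op": "send_rows", "data": {"increments": [0, 0, 0, 0, 0, 0.06, 0, 0, 0, 0, 0, 0.12, 0, 0, 0, 0, 0, 0.12]}}

```text
t: 11.3
ee_pos: [0.5456, -0.2468, 0.0733]
eef_rot: [[0.543, 0.839, -0.002], [0.839, -0.543, -0.001], [-0.001, -0.001, -1.0]]
contact_force: [-1.3, -0.3, 2.6]
opening: 0.0103
```

```bash
python3 s.py
```

```text
11.3 p [ 0.5456 -0.2468  0.0733] yaw_y -32.92 z [-1.5e-03 -7.0e-04 -1.0e+00] F [-1.3 -0.3  2.6] M [-0.128  0.254  0.012] tau7 -0.265 q [ 0.69  0.32 -0.37  1.71  0.13  1.13 -0.29] op 0.010250083353577999
```

Free so far (1.06 rad turned). Continue.

Call:
{"op": "send_rows", "data": {"increments": [0, 0, 0, 0, 0, 0.06, 0, 0, 0, 0, 0, 0.12, 0, 0, 0, 0, 0, 0.12]}}

```text
t: 11.68
ee_pos: [0.5456, -0.2468, 0.0732]
eef_rot: [[0.689, 0.725, -0.001], [0.725, -0.689, -0.001], [-0.002, -0.001, -1.0]]
contact_force: [-1.2, -1.1, 2.9]
opening: 0.0104
```

```bash
python3 s.py
```

```text
11.675 p [ 0.5456 -0.2468  0.0732] yaw_y -43.52 z [-1.5e-03 -8.0e-04 -1.0e+00] F [-1.2 -1.1  2.9] M [-0.206  0.209 -0.027] tau7 -0.264 q [ 0.67  0.32 -0.34  1.72  0.12  1.13 -0.47] op 0.010365965330981046
```

Call:
{"op": "send_rows", "data": {"increments": [0, 0, 0, 0, 0, 0.06, 0, 0, 0, 0, 0, 0.12, 0, 0, 0, 0, 0, 0.12]}}

```text
t: 12.05
ee_pos: [0.5456, -0.2469, 0.0732]
eef_rot: [[0.81, 0.586, -0.002], [0.586, -0.81, -0.001], [-0.002, -0.0, -1.0]]
contact_force: [-1.2, -0.5, 2.2]
opening: 0.0105
```

```bash
python3 s.py
```

```text
12.05 p [ 0.5456 -0.2469  0.0732] yaw_y -54.11 z [-1.6e-03 -9.0e-04 -1.0e+00] F [-1.2 -0.5  2.2] M [-0.169  0.17  -0.057] tau7 -0.263 q [ 0.64  0.32 -0.31  1.72  0.11  1.13 -0.65] op 0.01047807339515145
```

Call:
{"op": "send_rows", "data": {"increments": [0, 0, 0, 0, 0, 0.06, 0, 0, 0, 0, 0, 0.12, 0, 0, 0, 0, 0, 0.12]}}

```text
t: 12.42
ee_pos: [0.5456, -0.2469, 0.0731]
eef_rot: [[0.904, 0.428, -0.002], [0.428, -0.904, -0.001], [-0.002, 0.0, -1.0]]
contact_force: [-1.1, -0.9, 0.8]
opening: 0.0104
```

```bash
python3 s.py
python3 - <<'E'
from h import *
im,d=env.capture("wrist");im=im[:,:,::-1]
cv2.imwrite("pics/w9.png",im)
E
```

```text
12.425 p [ 0.5456 -0.2469  0.0731] yaw_y -64.67 z [-1.6e-03 -9.0e-04 -1.0e+00] F [-1.1 -0.9  0.8] M [-0.178  0.203  0.06 ] tau7 -0.34 q [ 0.62  0.31 -0.29  1.72  0.1   1.13 -0.82] op 0.010409776296067446
```

View pics/w9.png

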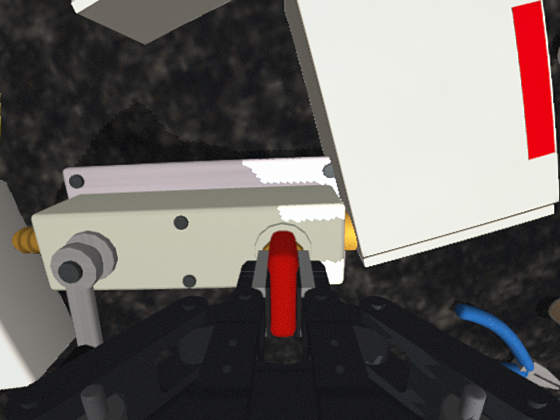

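Call:
{"op": "send_rows", "data": {"increments": [0, 0, 0, 0, 0, 0.04, 0, 0, 0, 0, 0, 0.08, 0, 0, 0, 0, 0, 0.08]}}

```text
t: 12.85
ee_pos: [0.5455, -0.2469, 0.0731]
eef_rot: [[0.949, 0.315, -0.002], [0.315, -0.949, -0.001], [-0.002, 0.001, -1.0]]
contact_force: [-0.5, 0.1, 2.6]
opening: 0.0103
```

```bash
python3 s.py
```

```text
12.85 p [ 0.5455 -0.2469  0.0731] yaw_y -71.65 z [-0.0017 -0.0012 -1.    ] F [-0.5  0.1  2.6] M [-0.209  0.166  0.258] tau7 -0.49 q [ 0.61  0.31 -0.27  1.72  0.09  1.12 -0.94] op 0.010345640365642766
```

Call:
{"op": "send_rows", "data": {"increments": [0, 0, 0, 0, 0, 0.04, 0, 0, 0, 0, 0, 0.08, 0, 0, 0, 0, 0, 0.08]}}

```text
t: 13.22
ee_pos: [0.5456, -0.247, 0.0731]
eef_rot: [[0.98, 0.197, -0.002], [0.197, -0.98, -0.002], [-0.002, 0.001, -1.0]]
contact_force: [-1.2, -1.1, 1.9]
opening: 0.0102
```

```bash
python3 s.py
```

```text
13.225 p [ 0.5456 -0.247   0.0731] yaw_y -78.64 z [-0.0018 -0.0015 -1.    ] F [-1.2 -1.1  1.9] M [-0.27   0.297  0.445] tau7 -0.641 q [ 0.59  0.31 -0.25  1.72  0.09  1.12 -1.06] op 0.010212397542277471
```

Call:
{"op": "send_rows", "data": {"increments": [0, 0, 0, 0, 0, 0.035, 0, 0, 0, 0, 0, 0.07, 0, 0, 0, 0, 0, 0.07, 0, 0, 0, 0, 0, 0.07, 0, 0, 0, 0, 0, 0.07]}}

```text
t: 13.85
ee_pos: [0.5455, -0.2469, 0.0731]
eef_rot: [[0.996, 0.09, -0.002], [0.09, -0.996, -0.001], [-0.002, 0.001, -1.0]]
contact_force: [0.2, -1.2, 1.4]
opening: 0.0105
```

```bash
python3 s.py
```

```text
13.85 p [ 0.5455 -0.2469  0.0731] yaw_y -84.86 z [-0.0019 -0.0015 -1.    ] F [ 0.2 -1.2  1.4] M [-0.301  0.315  0.662] tau7 -0.615 q [ 0.58  0.31 -0.24  1.72  0.08  1.12 -1.16] op 0.010502110754007497
```

Call:
{"op": "send_rows", "data": {"increments": [0, 0, 0, 0, 0, 0, 0, 0, 0, 0, 0, 0, 0, 0, 0, 0, 0, 0, 0, 0, 0, 0, 0, 0, 0, 0, 0, 0, 0, 0, 0, 0, -0.3, 0, 0, 0, 0, 0, -0.8, 0, 0, 0, 0, 0, -0.8, 0, 0, 0], "jaw": 0, "newtons": 30}}

```text
t: 14.85
ee_pos: [0.5487, -0.2479, 0.1581]
eef_rot: [[0.996, 0.089, 0.006], [0.09, -0.996, -0.005], [0.006, 0.006, -1.0]]
contact_force: [0.2, 0.2, 0.1]
opening: 0.0427
```

```bash
python3 s.py
python3 - <<'E'
from h import *
ci=env.camera_info("wrist");im,d=env.capture("wrist");im=im[:,:,::-1]
cv2.imwrite("pics/w10.png",im);np.save("pics/w10.npy",d);np.savez("pics/w10ci.npz",**ci)
E
```

```text
14.85 p [ 0.5487 -0.2479  0.1581] yaw_y -84.87 z [ 0.0063 -0.0052 -1.    ] F [0.2 0.2 0.1] M [-0.01  -0.035  0.023] tau7 0.021 q [ 0.58  0.24 -0.24  1.62  0.06  1.27 -1.15] op 0.042719811058601606
```

View pics/w10.png

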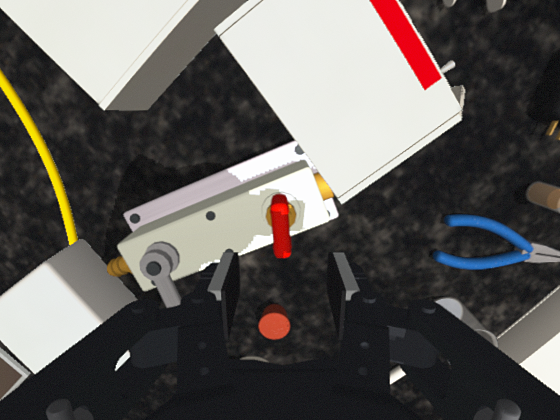

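Call:
{"op": "send_rows", "data": {"increments": [-0.4, -0.35, 0, 0.004, -0.004, -0.08, -0.8, -0.7, 0, 0.004, -0.004, -0.16, -0.95, -0.82, 0, 0.004, -0.004, -0.247, -0.95, -0.82, 0, 0.004, -0.004, -0.247, -0.95, -0.82, 0, 0.004, -0.004, -0.247]}}

```text
t: 15.52
ee_pos: [0.4456, -0.1748, 0.1546]
eef_rot: [[0.889, 0.457, -0.005], [0.457, -0.889, 0.001], [-0.004, -0.003, -1.0]]
contact_force: [0.8, -0.4, -0.1]
opening: 0.0427
```

```bash
python3 s.py
python3 - <<'E'
from h import *
im=cv2.imread("pics/w10.png");d=np.load("pics/w10.npy");ci=dict(np.load("pics/w10ci.npz"))
h=cv2.cvtColor(im,cv2.COLOR_BGR2HSV)
m=(((h[...,0]<8)|(h[...,0]>172))&(h[...,1]>150)&(h[...,2]>90));m[:185]=0;m[265:]=0;m[:,:262]=0;m[:,300:]=0
v,u=np.nonzero(m);P,ok=pts(np.c_[u,v],d,ci);P=P[ok];q=P[P[:,2]>.135][:,:2]
w,V=np.linalg.eigh(np.cov(q.T));print(q.mean(0),np.degrees(np.arctan2(V[1,1],V[0,1])))
ci=env.camera_info("wrist");im,d=env.capture("wrist");im=im[:,:,::-1]
cv2.imwrite("pics/w11.png",im);np.save("pics/w11.npy",d);np.savez("pics/w11ci.npz",**ci)
print(proj([[.4461,-.1742,.142],[.495,-.149,.106]],ci))
v,u=np.mgrid[0:420,0:560];P,ok=pts(np.c_[u.ravel(),v.ravel()],d,ci)
k=ok&(P[:,2]>.134)&(P[:,2]<.15)&(np.hypot(P[:,0]-.446,P[:,1]+.174)<.03);q=P[k]
print(k.sum(),q.mean(0),q.min(0),q.max(0), cv2.minEnclosingCircle((q[:,:2]*1000).astype(np.float32)))
E
```

```text
15.525 p [ 0.4456 -0.1748  0.1546] yaw_y -62.78 z [-5.4e-03  7.0e-04 -1.0e+00] F [ 0.8 -0.4 -0.1] M [-0.019  0.012  0.007] tau7 0.003 q [ 0.61 -0.   -0.29  1.9  -0.    1.25 -0.78] op 0.042663185498136184
[ 0.5475121  -0.24652234] -170.94259469647486
[[282.26588952 229.8051744 ]
 [282.40824986 137.83084102]]
637 [ 0.44604723 -0.16960594  0.14276673] [ 0.43602325 -0.17908415  0.13404072] [ 0.45354061 -0.16152836  0.14598903] ((444.7249755859375, -170.17945861816406), 8.904793739318848)
```

View pics/w11.png

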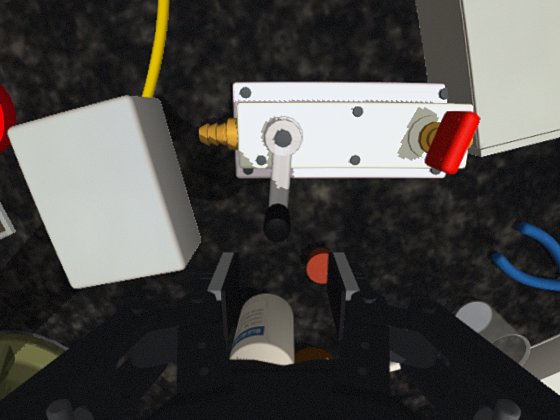

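Call:
{"op": "send_rows", "data": {"increments": [0.02, -0.045, 0.1, -0.002, 0.003, 0, 0.02, -0.045, 0.4, -0.002, 0.003, 0, 0.02, -0.045, 0.7, -0.002, 0.003, 0, 0.02, -0.045, 0.87, -0.002, 0.003, 0, 0.02, -0.045, 0.87, -0.002, 0.003, 0]}}

```text
t: 16.2
ee_pos: [0.444, -0.1692, 0.0662]
eef_rot: [[0.889, 0.458, -0.003], [0.458, -0.889, 0.002], [-0.001, -0.003, -1.0]]
contact_force: [0.2, 1.4, -0.1]
opening: 0.0426
```

```bash
python3 s.py
python3 - <<'E'
from h import *
im=cv2.imread("pics/w11.png");d=np.load("pics/w11.npy");ci=dict(np.load("pics/w11ci.npz"))
h=cv2.cvtColor(im,cv2.COLOR_BGR2HSV)
m=(((h[...,0]<8)|(h[...,0]>172))&(h[...,1]>150)&(h[...,2]>90));m[:100]=0;m[185:]=0;m[:,:415]=0;m[:,490:]=0
v,u=np.nonzero(m);P,ok=pts(np.c_[u,v],d,ci);P=P[ok];q=P[P[:,2]>.137][:,:2]
w,V=np.linalg.eigh(np.cov(q.T));print(q.mean(0),np.degrees(np.arctan2(V[1,1],V[0,1])),cv2.minAreaRect((q*1000).astype(np.float32)))
im,d=env.capture("wrist");cv2.imwrite("pics/w12.png",im[:,:,::-1])
E
```

```text
16.2 p [ 0.444  -0.1692  0.0662] yaw_y -62.76 z [-0.0026  0.002  -1.    ] F [ 0.2  1.4 -0.1] M [-0.013 -0.009  0.031] tau7 -0.025 q [ 0.6   0.07 -0.3   2.01  0.02  1.06 -0.81] op 0.04257796754838576
[ 0.54570677 -0.24556056] -170.9149721001704 ((545.6342163085938, -246.32394409179688), (38.97267150878906, 11.939359664916992), 8.77775764465332)
```

View pics/w12.png

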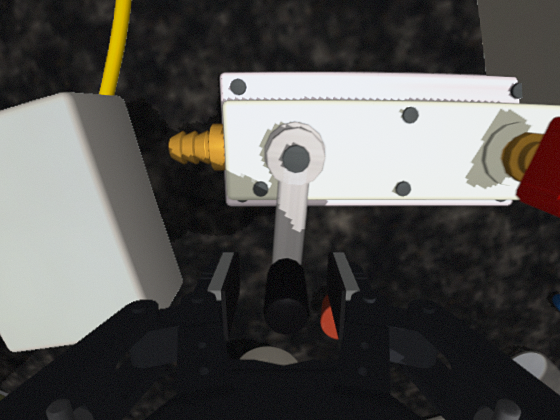

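Call:
{"op": "send_rows", "data": {"increments": [0, 0, 0, 0, 0, 0, 0, 0, 0, 0, 0, 0, 0, 0, 0, 0, 0, 0, 0, 0, 0, 0, 0, 0, 0, 0, 0, 0, 0, 0], "jaw": 1, "newtons": 30}}

```text
t: 16.88
ee_pos: [0.446, -0.1699, 0.0685]
eef_rot: [[0.889, 0.458, 0.002], [0.458, -0.889, 0.0], [0.001, 0.001, -1.0]]
contact_force: [-0.4, 0.3, 5.9]
opening: 0.0173
```

```bash
python3 s.py
python3 - <<'E'
from h import *
im,d=env.capture("wrist");cv2.imwrite("pics/w13.png",im[:,:,::-1])
o=env.get_obs();R=o["eef_rot"];p=o["ee_pos"]
piv=np.array([.495,-.149]);r=p[:2]-piv;print(np.hypot(*r),np.degrees(np.arctan2(r[1],r[0])))
a0=np.arctan2(r[1],r[0])
for k in range(1,13):
    a=a0-np.radians(7.4*k); t=piv+.055*np.array([np.cos(a),np.sin(a)]); dl=R.T@np.array([*(t-p[:2]),0]); print(k,(dl[:2]/.1).round(3),round(7.4*k/90,3))
E
```

```text
16.875 p [ 0.446  -0.1699  0.0685] yaw_y -62.76 z [ 1.6e-03  1.0e-04 -1.0e+00] F [-0.4  0.3  5.9] M [0.056 0.102 0.042] tau7 -0.035 q [ 0.6   0.07 -0.3   2.01  0.02  1.06 -0.81] op 0.017349794672681433
0.053306048408701616 -156.8832941645474
1 [-0.007 -0.072] 0.082
2 [ 0.011 -0.14 ] 0.164
3 [ 0.039 -0.206] 0.247
4 [ 0.074 -0.267] 0.329
5 [ 0.117 -0.323] 0.411
6 [ 0.167 -0.374] 0.493
7 [ 0.223 -0.417] 0.576
8 [ 0.285 -0.453] 0.658
9 [ 0.35  -0.481] 0.74
10 [ 0.418 -0.5  ] 0.822
11 [ 0.489 -0.51 ] 0.904
12 [ 0.56  -0.511] 0.987
```

View pics/w13.png

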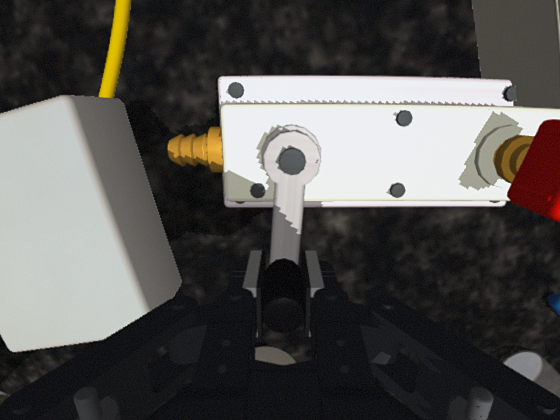

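Call:
{"op": "send_rows", "data": {"increments": [-0.007, -0.07, 0, 0, 0, 0.082, 0.011, -0.14, 0, 0, 0, 0.164, 0.039, -0.206, 0, 0, 0, 0.247, 0.074, -0.267, 0, 0, 0, 0.329, 0.117, -0.323, 0, 0, 0, 0.411, 0.167, -0.374, 0, 0, 0, 0.493, 0.167, -0.374, 0, 0, 0, 0.493]}}

```text
t: 17.8
ee_pos: [0.4458, -0.1296, 0.0687]
eef_rot: [[0.955, -0.295, 0.006], [-0.295, -0.955, -0.001], [0.006, -0.001, -1.0]]
contact_force: [5.8, -0.8, -4.1]
opening: 0.017
```

```bash
python3 s.py
python3 - <<'E'
from h import *
im,d=env.capture("wrist");cv2.imwrite("pics/w14.png",im[:,:,::-1])
o=env.get_obs();R=o["eef_rot"];p=o["ee_pos"]
piv=np.array([.495,-.149]);r=p[:2]-piv;print(np.hypot(*r),np.degrees(np.arctan2(r[1],r[0]))%360)
a0=np.arctan2(r[1],r[0])
for k in range(1,8):
    a=a0-np.radians(7*k); t=piv+.055*np.array([np.cos(a),np.sin(a)]); dl=R.T@np.array([*(t-p[:2]),0]); print(k,np.degrees(a)%360,(dl[:2]/.1).round(3),round(7*k/90,3))
E
```

```text
17.8 p [ 0.4458 -0.1296  0.0687] yaw_y -107.18 z [ 0.0061 -0.0013 -1.    ] F [ 5.8 -0.8 -4.1] M [-0.4   -1.079 -0.029] tau7 -0.266 q [ 0.54  0.04 -0.32  2.04  0.01  1.06 -1.66] op 0.016990546182335045
0.05289860501467955 158.45213369655434
1 151.45213369655434 [-0.012 -0.068] 0.078
2 144.45213369655434 [ 0.006 -0.133] 0.156
3 137.45213369655434 [ 0.031 -0.195] 0.233
4 130.45213369655434 [ 0.063 -0.254] 0.311
5 123.45213369655431 [ 0.102 -0.309] 0.389
6 116.45213369655431 [ 0.148 -0.358] 0.467
7 109.45213369655433 [ 0.2   -0.401] 0.544
```

View pics/w14.png

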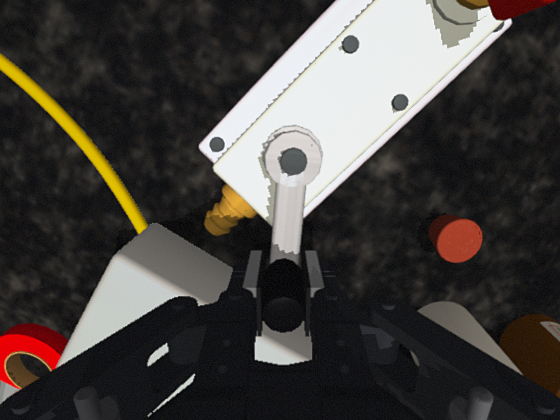

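Call:
{"op": "send_rows", "data": {"increments": [0.008, -0.066, 0, 0, 0, 0.078, 0.025, -0.128, 0, 0, 0, 0.156, 0.05, -0.188, 0, 0, 0, 0.233, 0.08, -0.245, 0, 0, 0, 0.311, 0.118, -0.298, 0, 0, 0, 0.389, 0.163, -0.345, 0, 0, 0, 0.467, 0.163, -0.345, 0, 0, 0, 0.467, 0.163, -0.345, 0, 0, 0, 0.467]}}

```text
t: 18.85
ee_pos: [0.4707, -0.1025, 0.0687]
eef_rot: [[0.513, -0.859, 0.005], [-0.859, -0.513, -0.002], [0.004, -0.003, -1.0]]
contact_force: [-2.0, -2.5, 2.6]
opening: 0.0168
```

```bash
python3 s.py
python3 - <<'E'
from h import *
im,d=env.capture("wrist");cv2.imwrite("pics/w15.png",im[:,:,::-1])
o=env.get_obs();p=o["ee_pos"]
piv=np.array([.495,-.149]);r=p[:2]-piv;print(np.hypot(*r),np.degrees(np.arctan2(r[1],r[0]))%360)
E
```

```text
18.85 p [ 0.4707 -0.1025  0.0687] yaw_y -149.16 z [ 0.0048 -0.0021 -1.    ] F [-2.  -2.5  2.6] M [-0.759  0.705 -0.028] tau7 -0.032 q [ 0.48  0.08 -0.33  2.    0.03  1.06 -2.47] op 0.016755020713342193
0.052484875840102765 117.58185517545515
```

View pics/w15.png

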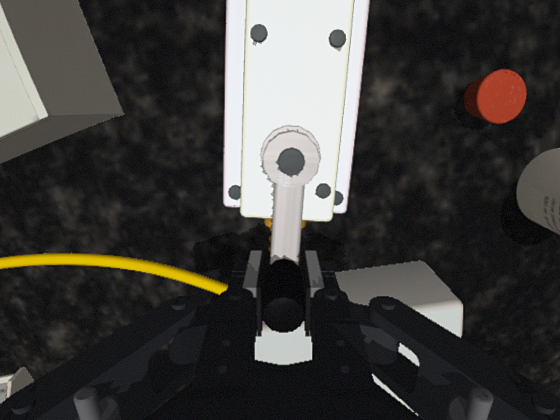

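Call:
{"op": "send_rows", "data": {"increments": [0, 0, 0, 0, 0, 0, 0, 0, 0, 0, 0, 0, 0, 0, 0, 0, 0, 0, 0, 0, 0, 0, 0, 0, 0, 0, 0, 0, 0, 0, 0, 0, -0.3, 0, 0, 0, 0, 0, -0.6, 0, 0, 0, 0, 0, -0.9, 0, 0, 0, 0, 0, -0.9, 0, 0, 0, 0, 0, -0.9, 0, 0, 0], "jaw": 0.1}}

```text
t: 20.15
ee_pos: [0.4698, -0.1022, 0.158]
eef_rot: [[0.512, -0.859, 0.004], [-0.859, -0.512, -0.002], [0.004, -0.002, -1.0]]
contact_force: [-0.4, 1.1, -0.0]
opening: 0.0388
```

```bash
python3 s.py
python3 - <<'E'
from h import *
ci=env.camera_info("wrist");im,d=env.capture("wrist");cv2.imwrite("pics/w16.png",im[:,:,::-1])
v,u=np.mgrid[0:420,0:560];P,ok=pts(np.c_[u.ravel(),v.ravel()],d,ci)
k=ok&(P[:,2]>.137)&(P[:,2]<.15)&(np.hypot(P[:,0]-.4705,P[:,1]+.1)<.025);q=P[k]
c=cv2.minEnclosingCircle((q[:,:2]*1000).astype(np.float32));print(k.sum(),c)
r=np.array(c[0])/1000-[.495,-.149];print(np.degrees(np.arctan2(r[1],r[0])))
im=im[:,:,::-1];h=cv2.cvtColor(np.ascontiguousarray(im),cv2.COLOR_BGR2HSV);m=(((h[...,0]<8)|(h[...,0]>172))&(h[...,1]>150)&(h[...,2]>90)).ravel()
k=ok&m&(P[:,2]>.136)&(P[:,2]<.15)&(np.hypot(P[:,0]-.5455,P[:,1]+.2465)<.03)
if k.sum()>20: print(cv2.minAreaRect((P[k][:,:2]*1000).astype(np.float32)))
im,d=env.capture("top");cv2.imwrite("pics/top16.png",im[:,:,::-1])
E
```

```text
20.15 p [ 0.4698 -0.1022  0.158 ] yaw_y -149.17 z [ 0.0039 -0.0019 -1.    ] F [-0.4  1.1 -0. ] M [-0.048  0.032  0.011] tau7 0.001 q [ 0.49 -0.01 -0.33  1.9  -0.    1.25 -2.44] op 0.03876568723246929
580 ((470.43408203125, -100.54894256591797), 8.965599060058594)
116.88616715893099
```

View pics/w16.png

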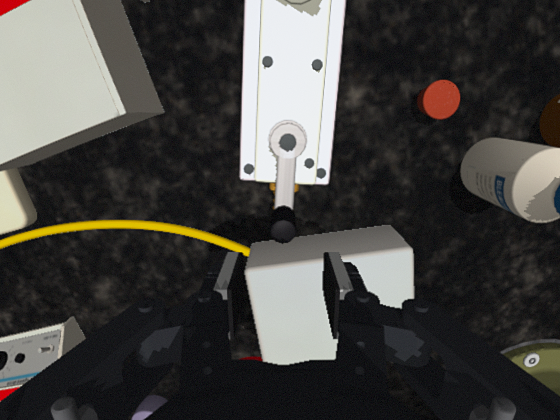

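View pics/top16.png

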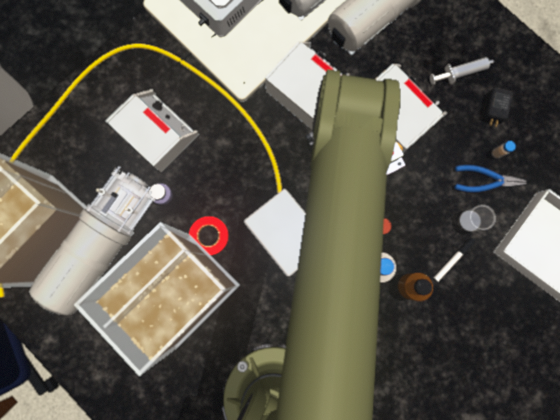

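```bash
python3 -c "
from bench import env
print(env.job_done())"
```

```text
the job is handed in; nothing more can be done
None
```

I tightened the red wing plug until it was snug, then swung the valve lever in line with the pipe. I let go, raised the gripper and handed the job in at about 20 s.

- **Plug:** The tool turned it clockwise about 1.97 rad. The taper bit after about 1.6 rad, and from there the wrist moment rose at roughly 1.5 to 2 N m per rad. It ended at 0.66 N m, inside the 0.4 to 0.8 N m snug band.
- **Lever:** After release it points at 116.9°, against about 117.3° for the pipe. That is well within the 0.17 rad allowed.
- **Bystanders:** The stopper, bottle and jar look undisturbed in the last pictures. I judged that by eye and did not measure it.
- **Robot clear:** After I raised the gripper, the tool force read about 1 N, which is at the noise level.

Some checks failed or disagreed:
- **Gripper tips:** The real finger tips sit about 46 mm behind the reported TCP, going by the wrist and scene images. My first closure was therefore in the air above the wing.
- **Low grasp:** My second closure was too low. It stopped at 17 mm without touching the wing and probably pinched the plug near its collar. The third closure gripped the wing properly.
- **Wing angle after release:** The wing measured 109° of turn against the tool's 113°. I think the wing gave slightly in the pads rather than turning back, but I did not grip it again to check. I also did not re-measure the plug after moving the valve.

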